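Press a cartridge piston home with the tamper that fits

ROBOT

A 6-joint arm with a two-finger parallel gripper is mounted at the origin on a cart in front of the work surface, level with it; the furniture and walls round the work are solid. World frame = base frame: x ahead of the robot, y to its left, z up, the work surface at z = 0. Lengths are in m, angles in degrees, forces in N, time in s.
With the tool pointing down it reaches from about 0.275 to 0.825 m from the base axis. Payload 5.2 kg.
Tool frame: the origin (TCP) lies at the very end of the fingers, on their centre line; the grasp point (between the pads) lies 19 mm behind it (bot.grip_depth is the distance from the TCP to the grasp point, in m); y points along the fingers, z is the direction in which the jaws open and shut, and the axes are right-handed (so a half turn about y gives the same grasp; the last joint's range is limited). The gripper opens to 93 mm and grips with 3 to 60 N. Pads are 15 mm wide; open, the fingers measure 128 mm over their backs; the gripper's body (75 mm by 188 mm) begins 65 mm behind the grasp point.
Start: joints at [53.583, 14.817, 87.949, -0, 77.235, -11.62], TCP at [0.231, 0.499, 0.219] pointing down, gripper open.
Joint ranges: [-179.93, 179.93], [-52.35, 119.4], [10.71, 147.94], [-69.91, 249.91], [12.55, 155.21], [-178.61, 178.61]. Speed limits (degrees/s): [147.25, 147.25, 180, 180, 180, 180].

INTERFACE

Orientations are given as a 3x3 rotation matrix whose columns are the frame's x, y, z axes.
In Python, from rig import bot, read_camera, workorder gives the robot as it stands. The module is installed in compiled form; this text tells all that it offers.
- The arm moves only by the shell command python3 -m crank 'ROWS' [OPENING]. ROWS is text: rows parted by semicolons, each of 4 numbers parted by spaces: the shift along the tool's x, y, z in m, then the turn about the tool's y in rad. In form: x y z yaw; .... A call has exactly 5 rows; each row shifts and turns the commanded pose from where the row before left it, along the tool's axes as they then stand; what a row does not reach is not made up. A row lasts 1/10 s, in which the tool goes at most 50 mm and 8.59 degrees, less where a joint would pass 70% of its speed; a pose out of reach is approached as far as the arm can. A call is refused whole if a number of a shift passes 0.05 or a number of a turn 0.15, either way. A call with a gripper value outside its range is refused whole. OPENING is the closure in counts, from 0 (fully open) to 255 (shut), set as the call begins (- or left out, the last holds). The fingers move at their own pace and stop on an object; the grip force is fixed at half the most. Time passes only in rows, so rows that do not move let the fingers close, or fill a call up. It gives the time, the measured TCP pose, the force and the opening at its end, in the units of the state.
- bot.get_obs(): the state, without advancing time (a new reading comes with each control period).
- read_camera(name): name is "scene" or "side" or "wrist"; returns a dict with "color" (420x560x3 uint8, blue, green, red), "depth" (420x560 float32, m along the optical axis (not along the pixel's ray), 0 where there is no reading), "fx", "fy", "cx", "cy" (pixels), "k1" (the pictures are not rectified: a ray, as slopes to the right and down, at radius r is drawn at 1 + k1 r^2 times it, then the intrinsics apply), "position" and "rotation" of the camera in the world. Camera axes: x right, y up, looking along -z (the intrinsics and any distortion apply to the point x, -y, -z); pixel columns grow to the right and rows downward; lengths in m; the calibration is good to about 2 mm. A picture is of the moment at which its call begins.
- workorder.sign_off(): hands the job in, once; it reports no verdict.
The state is a dict: "t": time; "joint_positions": joint angles; "qvel": joint speeds; "effort": joint torques, N m; "position": TCP position; "orientation": TCP orientation; "force": force on the tool from outside, world axes, zero at the start; "ft_torque": the same for the moment, N m; "width": opening from 0.0 (shut) to 1.0 (fully open).
Only numpy, scipy, OpenCV 4.12 (cv2) and the standard library are available. Lean on these libraries where they do the work, as an engineer would, in place of code of your own. Each camera call takes 0.05 s, during which the arm holds its last target.

TASK

The piston of the empty refill cartridge is stuck part-way down its tube. Take the tamper whose foot fits into the tube, push the piston down with it until it bottoms out, and leave that tamper standing in the tube on the piston. Leave the wide-footed tamper where it stands.

Things in the scene. Friction and masses are not known exactly. Their poses are not given: they have to be found in the camera images.
- cartridge: Open white plastic tube fixed upright in a square plywood stand (96 x 96 x 30 mm) that is fast to the table. Origin: centre of the stand's underside, on the tube's axis, at table height; z up. Tube outside 62 mm, bore 54 mm; its inner floor is 34 mm and its open mouth 124 mm above the origin.
- piston: Round black rubber piston, 53 mm across and 18 mm thick, snug in the tube, sliding only up and down. Origin: centre of its top face. It starts with its top face 87 to 107 mm above the cartridge's origin; bottomed out it is 52 mm above. Friction: about 7 N pushes it slowly down; it stays where it is left, and the tamper's weight does not move it. At the bottom it stops hard.
- slim_tamper_grip (a point): The tamper with the slim foot, standing loose and upright on the table: flat round steel foot 34 mm across and 14 mm thick, steel shaft 16 mm thick, upright round wooden handle 32 mm across and 50 mm high on top; 150 mm high in all, 0.25 kg. The point is the centre of the wooden handle, 125 mm above the underside of the foot; z along the shaft, up.
- wide_tamper_grip (a point): The tamper with the wide foot, standing loose and upright on the table: the same shaft, handle and height, but its foot is 66 mm across, too wide for the tube. 0.40 kg. The point is the centre of its wooden handle, 125 mm above the underside of the foot.
Mind the look-alikes: they are no part of the job. What is shaped like the part that bears slim_tamper_grip but blue or pink is not meant.

How it is judged:
By the outcome, as a careful person would: the job done as asked, in the order asked, and still so for the second after the job is handed in, with the robot touching nothing.
It also fails if it takes over 38 s, if anything falls off the work surface, if the arm or the gripper's body presses on something with over 40 N, if the wrist force passes 120 N, or if a joint passes its speed limit or range.

## Working session

There is one attempt and no reset: what is moved stays moved. The work goes in short steps, Python scripts to look and compute and a shell command to move; the robot and the scene stay as the last step left them, time stands still between calls to the robot, and variables do not carry over. Pictures are saved under pics/ and viewed, and the job is handed in when it is done.

```bash
mkdir -p pics; python3 - <<'E'
from rig import bot, read_camera
import cv2,numpy as np,pickle
o=bot.get_obs();print(o['t'],o['position'],o['orientation'],o['force'],o['width'],bot.grip_depth)
for n in ['scene','side','wrist']:
    c=read_camera(n);cv2.imwrite(f'pics/{n}0.png',c['color']);pickle.dump(c,open(f'{n}0.pkl','wb'))
    print(n,c['position'],np.round(c['rotation'],3).tolist(),c['fx'],c['cx'],c['cy'],c['k1'])
E
```

```text
0.0 [0.23033264 0.49884955 0.21781481] [[ 9.07775523e-01 -1.10884243e-03  4.19454850e-01]
 [-4.19456135e-01 -1.47295900e-03  9.07774411e-01]
 [-3.88738985e-04 -9.99998300e-01 -1.80222689e-03]] [-0.44767695  0.00682643  0.32343558] 1.00272644806671 0.0188
scene [ 0.17094948 -0.6295985   0.50680046] [[0.903, 0.207, -0.377], [-0.43, 0.422, -0.798], [-0.006, 0.883, 0.47]] 397.16316724471994 277.41677233820633 200.71429345271076 -0.0736084422920619
side [0.51129641 0.69260453 0.67384443] [[-0.999, 0.041, -0.031], [-0.05, -0.681, 0.73], [0.009, 0.731, 0.682]] 523.4186690937433 272.2151790845569 200.05031474746974 -0.17550873019194801
wrist [0.1690862  0.52721715 0.38369069] [[0.42, -0.881, -0.218], [0.908, 0.407, 0.103], [-0.002, -0.241, 0.97]] 307.2384089983024 280.374227059791 206.43011497405428 0.016328719691782522
```

View pics/scene0.png

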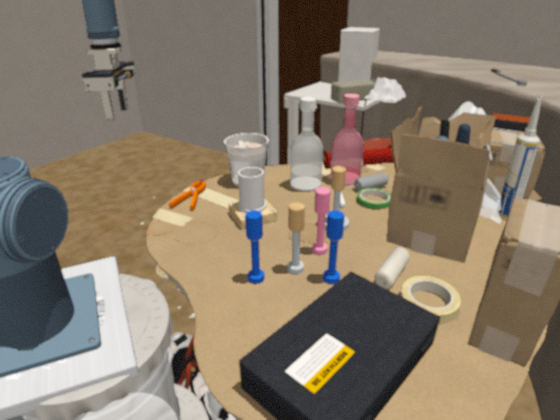

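View pics/side0.png

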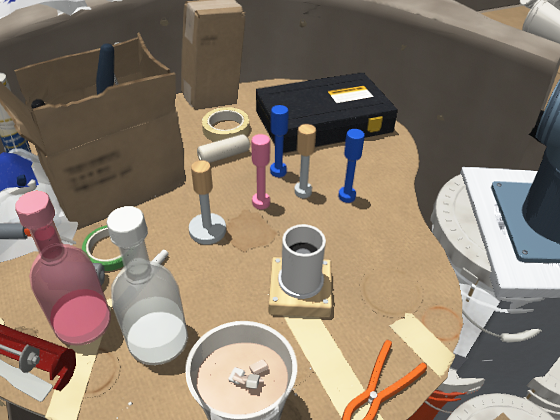

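View pics/wrist0.png

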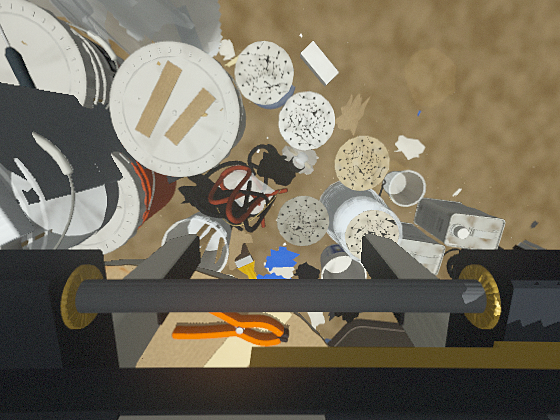

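The candidates for the slim tamper are:
- **Wooden handle, slim foot:** scene (297,235), side (305,160). This fits the description: wood-coloured with a small foot.
- **Blue:** scene (254,245) and (335,245). Excluded by colour.
- **Pink:** scene (321,220). Excluded by colour.
- **Wooden handle, wide foot:** scene (339,195), side (205,205). This is the tamper to leave alone.

The cartridge is at scene (251,195), side (302,265). Next I'll confirm the choice in a crop and measure.

```bash
cat > h.py <<'E'
import numpy as np,cv2
def und(c,uv):
    uv=np.atleast_2d(np.array(uv,float))
    K=np.array([[c['fx'],0,c['cx']],[0,c['fy'],c['cy']],[0,0,1]])
    return cv2.undistortPoints(uv[:,None],K,np.array([c['k1'],0,0,0,0.]))[:,0]
def ray(c,uv):
    p=und(c,uv);d=np.c_[p[:,0],-p[:,1],-np.ones(len(p))]
    return np.array(c['position']),d@np.array(c['rotation']).T
def onz(c,uv,z):
    o,d=ray(c,uv);return o+d*((z-o[2])/d[:,2])[:,None]
def cloud(c):
    h,w=c['depth'].shape;v,u=np.mgrid[:h,:w]
    o,d=ray(c,np.c_[u.ravel(),v.ravel()])
    return (o+d*c['depth'].ravel()[:,None]).reshape(h,w,3)
def cross(c1,p1,c2,p2):
    o1,d1=ray(c1,p1);o2,d2=ray(c2,p2);d1=d1[0];d2=d2[0]
    s=np.linalg.lstsq(np.c_[d1,-d2],o2-o1,rcond=None)[0]
    a=o1+s[0]*d1;b=o2+s[1]*d2
    return (a+b)/2,np.linalg.norm(a-b)
def circ(P):
    A=np.c_[2*P[:,:2],np.ones(len(P))];s=np.linalg.lstsq(A,(P[:,:2]**2).sum(1),rcond=None)[0]
    return s[:2],np.sqrt(s[2]+s[:2]@s[:2])
E
python3 - <<'E'
from h import *
import pickle
S=pickle.load(open('scene0.pkl','rb'));D=pickle.load(open('side0.pkl','rb'))
def wood(c,roi):
    hsv=cv2.cvtColor(c['color'],cv2.COLOR_BGR2HSV);x0,y0,x1,y1=roi
    m=np.zeros(hsv.shape[:2],np.uint8);m[y0:y1,x0:x1]=cv2.inRange(hsv,(8,90,60),(25,255,255))[y0:y1,x0:x1]
    return m
for n,c,rs in (('scene',S,[(284,200,309,232),(328,164,349,193)]),('side',D,[(294,122,318,158),(188,158,215,196)])):
    P=cloud(c)
    for r in rs:
        m=wood(c,r)>0; v,u=np.nonzero(m);rc=cv2.minAreaRect(np.c_[u,v].astype(np.float32))
        Q=P[m];Q=Q[(c['depth'][m]>0)]
        print(n,r,m.sum(),rc,np.percentile(Q,[2,50,98],axis=0).round(3).tolist())
# table check and tube top rim
for n,c,(x0,y0,x1,y1) in (('scene',S,(232,165,270,190)),('side',D,(278,222,330,265))):
    P=cloud(c)[y0:y1,x0:x1].reshape(-1,3);P=P[c['depth'][y0:y1,x0:x1].ravel()>0]
    zz=P[(P[:,2]>.116)&(P[:,2]<.132)];print(n,len(zz),np.median(zz,0),circ(zz),zz[:,:2].min(0),zz[:,:2].max(0))
    print(np.histogram(P[:,2],bins=np.arange(0,.15,.01))[0])
a=cv2.resize(S['color'][150:300,220:370],None,fx=4,fy=4,interpolation=cv2.INTER_CUBIC)
cv2.imwrite('pics/cropS.png',a)
cv2.imwrite('pics/cropD.png',cv2.resize(D['color'][90:325,180:380],None,fx=2.5,fy=2.5,interpolation=cv2.INTER_CUBIC))
E
```

```text
scene (284, 200, 309, 232) 777 ((296.0, 215.5), (31.0, 24.0), 90.0) [[0.466, -0.071, -0.001], [0.486, -0.056, 0.112], [0.642, 0.213, 0.151]]
scene (328, 164, 349, 193) 402 ((338.0, 178.5), (27.0, 20.0), 90.0) [[0.634, 0.04, -0.0], [0.646, 0.05, 0.123], [0.786, 0.285, 0.151]]
side (294, 122, 318, 158) 610 ((305.5, 140.5), (33.0, 23.0), 90.0) [[0.457, -0.186, -0.002], [0.484, -0.044, 0.129], [0.499, -0.037, 0.151]]
side (188, 158, 215, 196) 916 ((201.0, 176.5), (37.0, 26.0), 90.0) [[0.637, -0.143, -0.003], [0.657, 0.064, 0.12], [0.717, 0.075, 0.151]]
scene 203 [0.48390422 0.17953994 0.12150919] (array([0.48354353, 0.18049881]), np.float64(0.02882077378489145)) [0.45353415 0.15012817] [0.51532399 0.21227811]
[138  18  17  19  26  32  61  15  20  87 145 182 128   0]
side 512 [0.48639865 0.18961474 0.12250908] (array([0.48640227, 0.18456117]), np.float64(0.028655715401561675)) [0.45589087 0.15304299] [0.51659545 0.21504928]
[233   0  31  37   0   0   0   5  78 410 325 367 373   0]
```

View pics/cropS.png

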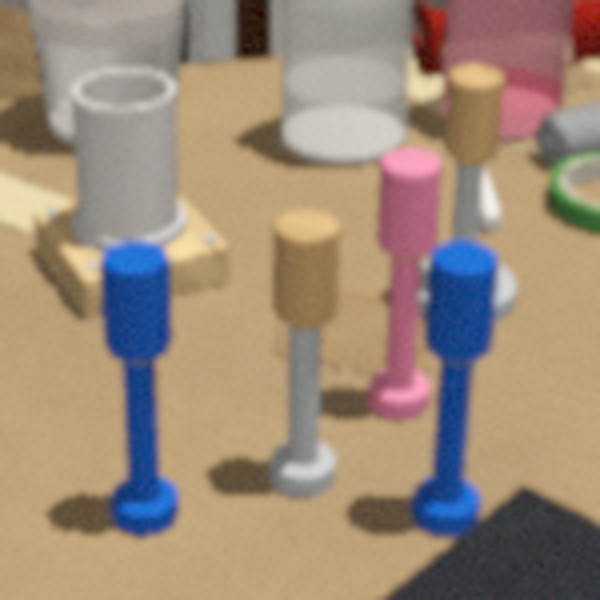

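View pics/cropD.png

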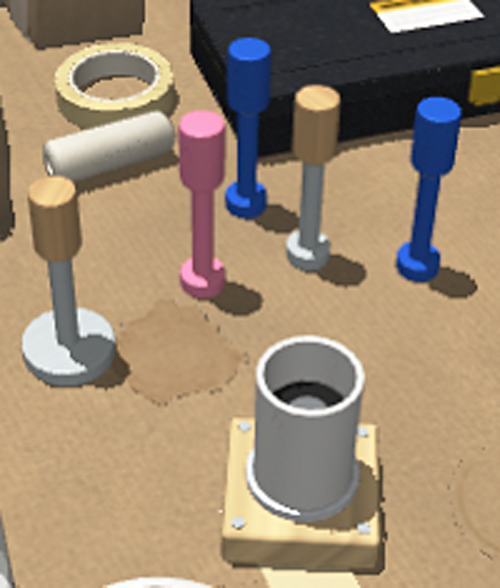

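The crops confirm it. The grey-shafted tamper with a wooden handle and small foot (cropS (305,350), cropD (315,180)) is the slim one. The other wooden one (cropD (65,290)) has the wide foot. Next come the precise axes.

```bash
python3 - <<'E'
from h import *
import pickle
S=pickle.load(open('scene0.pkl','rb'));D=pickle.load(open('side0.pkl','rb'))
PS=cloud(S).reshape(-1,3)[S['depth'].ravel()>0];PD=cloud(D).reshape(-1,3)[D['depth'].ravel()>0]
def near(P,c,r,z0,z1): return P[(np.hypot(P[:,0]-c[0],P[:,1]-c[1])<r)&(P[:,2]>z0)&(P[:,2]<z1)]
from scipy.optimize import least_squares
def fit(P,r,c0):
    return least_squares(lambda c:np.hypot(P[:,0]-c[0],P[:,1]-c[1])-r,c0,loss='soft_l1',f_scale=.001).x
for nm,c0,r,z0,z1 in (('slim',(.484,-.05),.016,.105,.145),('wide',(.65,.055),.016,.105,.145),('tube',(.485,.183),.031,.04,.119)):
    for k,P in (('S',PS),('D',PD),('both',np.r_[PS,PD])):
        Q=near(P,c0,r+.012,z0,z1)
        if nm=='tube': Q=Q[np.hypot(Q[:,0]-c0[0],Q[:,1]-c0[1])>.0285]
        print(nm,k,len(Q),fit(Q,r,c0).round(4))
    for k,P in (('S',PS),('D',PD)):
        if nm!='tube':
            Q=near(P,c0,.02,.147,.156);print('  top',k,len(Q),Q.mean(0).round(4) if len(Q) else '')
# rims by rays: white rim ellipse -> hull of z>=.12 points
for k,P in (('S',PS),('D',PD)):
    Q=near(P,(.485,.183),.036,.121,.128);print('rim',k,len(Q),(Q.min(0)+Q.max(0))/2)
Q=near(PD,(.485,.183),.022,.03,.115);print('piston z',np.histogram(Q[:,2],bins=np.arange(.08,.12,.003)))
# others: list blue/pink
for k,c in (('S',S),('D',D)):
    hsv=cv2.cvtColor(c['color'],cv2.COLOR_BGR2HSV);P=cloud(c)
    for nm,lo,hi in (('blue',(110,150,80),(130,255,255)),('pink',(155,60,120),(178,255,255))):
        m=cv2.inRange(hsv,lo,hi)>0;Q=P[m];Q=Q[(Q[:,2]>.12)&(Q[:,2]<.155)&(Q[:,0]<.7)&(abs(Q[:,1])<.3)]
        if len(Q):
            A=np.round(Q[:,:2]/.03).astype(int);
            u,n=np.unique(A,axis=0,return_counts=True);print(k,nm,[(x*.03,t) for x,t in zip(u,n) if t>30])
E
```

```text
slim S 311 [ 0.4819 -0.0549]
slim D 327 [ 0.4836 -0.0543]
slim both 638 [ 0.4826 -0.0546]
  top S 105 [ 0.4807 -0.0572  0.15  ]
  top D 154 [ 0.4837 -0.052   0.1492]
wide S 218 [0.6504 0.0574]
wide D 372 [0.6526 0.0582]
wide both 590 [0.6517 0.0578]
  top S 71 [0.6477 0.054  0.15  ]
  top D 189 [0.6521 0.0603 0.1493]
tube S 748 [0.4844 0.1826]
tube D 1357 [0.4864 0.1825]
tube both 2105 [0.4858 0.1825]
rim S 111 [0.48442907 0.18143062 0.12339605]
rim D 331 [0.48639554 0.18404614 0.12403686]
piston z (array([  0,   0,   4, 139,  34,   0,   0,   0,   0,   0,   0,   0,   0]), array([0.08 , 0.083, 0.086, 0.089, 0.092, 0.095, 0.098, 0.101, 0.104,
       0.107, 0.11 , 0.113, 0.116, 0.119]))
S blue []
S pink [(array([ 0.54, -0.03]), np.int64(130)), (array([ 0.57, -0.03]), np.int64(101))]
D blue [(array([ 0.39, -0.06]), np.int64(48)), (array([ 0.39, -0.03]), np.int64(183)), (array([ 0.42, -0.03]), np.int64(122)), (array([ 0.51, -0.09]), np.int64(45)), (array([ 0.54, -0.12]), np.int64(88)), (array([ 0.54, -0.09]), np.int64(191))]
D pink [(array([0.54, 0.  ]), np.int64(55)), (array([ 0.57, -0.03]), np.int64(65)), (array([0.57, 0.  ]), np.int64(227))]
```

```bash
python3 - <<'E'
from h import *
import pickle
S=pickle.load(open('scene0.pkl','rb'));D=pickle.load(open('side0.pkl','rb'))
P=np.r_[cloud(S).reshape(-1,3),cloud(D).reshape(-1,3)]
P=P[(P[:,0]>.2)&(P[:,0]<.8)&(P[:,1]>-.25)&(P[:,1]<.5)]
H=np.full((15,12),0)
for x,y,z in P:
    i,j=int((y+.25)/.05),int((x-.2)/.05);H[i,j]=max(H[i,j],z*1000)
print('rows y -.25.. ; cols x .2..');
for i in range(15): print(f'{-.25+.05*i:.2f}',H[i])
E
python3 -m crank '0.0307 0 -0.0264 0;0.0307 0 -0.0264 0;0.0307 0 -0.0264 0;0.0307 0 -0.0264 0;0.0307 0 -0.0264 0'
```

```text
rows y -.25.. ; cols x .2..
-0.25 [ 2  2 63 65 65 65 65 63 27 28 27  2]
-0.20 [  2   3   2   2  16  64  63  38  41  40   2 257]
-0.15 [  0   3   3   3   3   2 152  10  41  42 256 257]
-0.10 [  0   2   4 151 151 151 150   1   2   2 259 257]
-0.05 [  0   3   3 151 151 151 151 151   2 257 261 262]
0.00 [  1   2   3   3   3   3   3  13 151 151   4 262]
0.05 [  2   2   3   3   3   2   3   4 151 152   4  20]
0.10 [  2   3   3   2  33 107  34   3   3   3  17  20]
0.15 [  2   3   4   4  38 126 125   3   3   3  16  21]
0.20 [  2   3   4   3  32 127 125   3   3 144 142 249]
0.25 [  2   3  14  20   4   3   4   3 124 257 257 255]
0.30 [  0   3  22  21   4   4 130 130 127 257 256 127]
0.35 [345   0  20  23  21 130 129 128 129   4   5   5]
0.40 [392   0   0  20  20 129 129 129 130   3   3   3]
0.45 [504 502   0   0   0   3 129 129   1   2   0   0]
t: 0.65
position: [0.3148, 0.3136, 0.2185]
orientation: [[0.908, -0.0, 0.419], [-0.419, -0.0, 0.908], [-0.0, -1.0, -0.0]]
force: [-0.1, 0.6, 0.6]
width: 1.002
```

```bash
python3 -m crank '0.0307 0 -0.0264 0;0.0307 0 -0.0264 0;0.0307 0 -0.0264 0;0.0307 0 -0.0264 0;0.0307 0 -0.0264 0'
python3 -m crank '0.0307 0 -0.0264 0;0.0307 0 -0.0264 0;0.0307 0 -0.0264 0;0.0307 0 -0.0264 0;0.0 0 0 0'
python3 -m crank '0 0 0 0;0 0 0 0;0 0 0 0;0 0 0 0;0 0 0 0'
```

```text
t: 1.15
position: [0.3989, 0.1293, 0.2187]
orientation: [[0.908, 0.0, 0.419], [-0.419, 0.0, 0.908], [0.0, -1.0, 0.0]]
force: [1.1, 0.3, 0.8]
width: 1.001
t: 1.65
position: [0.4676, -0.0206, 0.2183]
orientation: [[0.906, 0.001, 0.424], [-0.424, -0.002, 0.906], [0.001, -1.0, -0.001]]
force: [-0.6, -0.1, -0.3]
width: 0.997
t: 2.15
position: [0.4656, -0.0156, 0.2188]
orientation: [[0.908, 0.0, 0.418], [-0.418, -0.0, 0.908], [0.0, -1.0, 0.0]]
force: [0.2, -0.4, 0.3]
width: 1.0
```

```bash
python3 - <<'E'
from h import *
from rig import bot,read_camera
c=read_camera('side');cv2.imwrite('pics/side1.png',c['color'])
o=bot.get_obs();R=np.array(o['orientation']);p=np.array(o['position']);print(o['t'],p)
d=np.array([.4828,-.0545,.106])-p;print(R.T@d)
E
```

```text
2.2 [ 0.46567229 -0.01581872  0.21880847]
[ 0.03171029  0.11281463 -0.02797616]
```

View pics/side1.png

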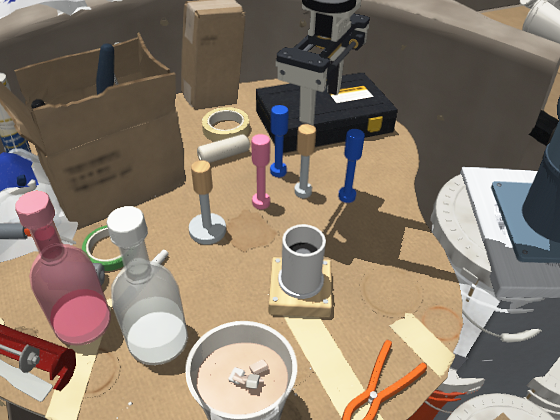

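The gripper hangs above and just behind the slim tamper (305,150), with nothing disturbed. Next I'll centre it and look with the wrist camera before descending.

```bash
python3 -m crank '0.0317 0 -0.028 0;0 0 0 0;0 0.02 0 0;0 0.02 0 0;0 0 0 0'
python3 - <<'E'
from h import *
from rig import bot,read_camera
c=read_camera('wrist');cv2.imwrite('pics/wrist2.png',c['color'])
o=bot.get_obs();R=np.array(o['orientation']);p=np.array(o['position']);print(o['t'],p)
d=np.array([.4828,-.0545,.106])-p;print(R.T@d)
E
```

```text
t: 2.7
position: [0.4809, -0.0542, 0.1763]
orientation: [[0.908, -0.005, 0.419], [-0.419, 0.002, 0.908], [-0.005, -1.0, -0.0]]
force: [-0.3, 0.8, -0.7]
width: 0.997
2.75 [ 0.48180688 -0.05454957  0.17780316]
[0.00109783 0.07180007 0.00047571]
```

View pics/wrist2.png

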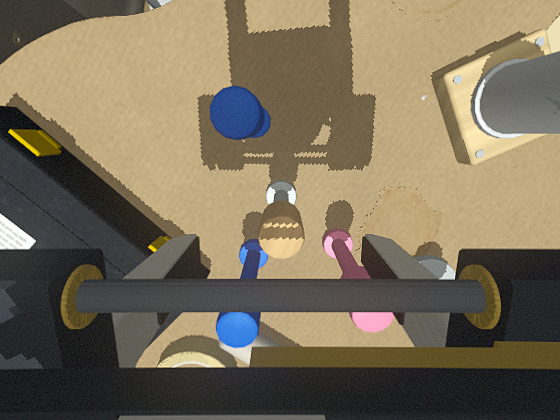

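The handle at (282,240) is centred between the fingers, and the pink tamper (372,315) and both blue ones are clear of the finger paths. Descending.

```bash
python3 -m crank '0.001 0.02 0 0;0 0.02 0 0;0 0.02 0 0;0 0.012 0 0;0 0 0 0'
python3 -m crank '0 0 0 0;0 0 0 0;0 0 0 0;0 0 0 0;0 0 0 0' 255
python3 -m crank '0 0 0 0;0 0 0 0;0 0 0 0;0 0 0 0;0 0 0 0'
```

```text
t: 3.25
position: [0.4832, -0.0552, 0.106]
orientation: [[0.908, -0.002, 0.419], [-0.419, 0.001, 0.908], [-0.002, -1.0, -0.0]]
force: [0.5, -0.7, -0.4]
width: 1.001
t: 3.75
position: [0.4839, -0.0557, 0.107]
orientation: [[0.908, 0.001, 0.419], [-0.419, -0.0, 0.908], [0.001, -1.0, 0.0]]
force: [-0.5, -0.7, -1.1]
width: 0.618
t: 4.25
position: [0.4838, -0.0555, 0.1066]
orientation: [[0.908, 0.0, 0.419], [-0.419, 0.0, 0.908], [-0.0, -1.0, 0.0]]
force: [0.1, 0.3, -1.1]
width: 0.339
```

```bash
python3 -m crank '0 0 0 0;0 -0.01 0 0;0 -0.025 0 0;0 -0.04 0 0;0 -0.04 0 0'
python3 -m crank '0 -0.04 0 0;0 -0.01 0 0;0 0 0 0;0 0 0 0;0 0 0 0'
python3 - <<'E'
from h import *
from rig import bot,read_camera
c=read_camera('side');cv2.imwrite('pics/side3.png',c['color'])
o=bot.get_obs();R=np.array(o['orientation']);p=np.array(o['position']);print(o['t'],p,o['force'],o['width'])
d=np.array([.4855,.1825,p[2]])-p;print(R.T@d)
E
```

```text
t: 4.75
position: [0.4829, -0.0554, 0.2228]
orientation: [[0.908, -0.002, 0.419], [-0.419, 0.0, 0.908], [-0.002, -1.0, -0.0]]
force: [1.0, -0.7, -2.3]
width: 0.34
t: 5.25
position: [0.4825, -0.0552, 0.2693]
orientation: [[0.908, -0.004, 0.419], [-0.419, 0.001, 0.908], [-0.004, -1.0, -0.0]]
force: [0.8, 0.7, -2.1]
width: 0.345
5.3 [ 0.4826629  -0.05527573  0.26947343] [-0.89097181 -0.51797349 -1.91972768] 0.3409278499028957
[-0.09716376  0.00031945  0.21703559]
```

View pics/side3.png

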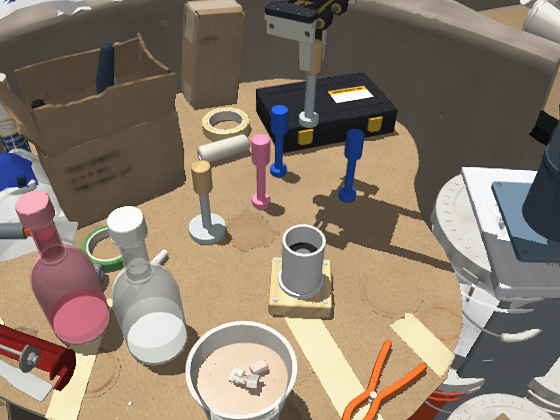

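The slim tamper is held upright at (310,85), and the others are untouched. I'm carrying it towards the tube.

```bash
python3 -m crank '-0.008 0 0.018 0;-0.012 0 0.027 0;-0.012 0 0.027 0;-0.012 0 0.027 0;-0.012 0 0.027 0'
python3 -m crank '-0.012 0 0.027 0;-0.012 0 0.027 0;-0.01 0 0.022 0;-0.007 0 0.015 0;0 0 0 0'
python3 -m crank '0 0 0 0;0 0 0 0;0 0 0 0;0 0 0 0;0 0 0 0'
python3 - <<'E'
from h import *
from rig import bot,read_camera
from scipy.optimize import least_squares
o=bot.get_obs();R=np.array(o['orientation']);p=np.array(o['position']);print(o['t'],p,o['force'],o['width'])
for n in ('scene','side'):
    c=read_camera(n);cv2.imwrite(f'pics/{n}4.png',c['color'])
    P=cloud(c).reshape(-1,3)[c['depth'].ravel()>0]
    q=lambda r,a,b:P[(np.hypot(P[:,0]-p[0],P[:,1]-p[1])<r)&(P[:,2]>a)&(P[:,2]<b)]
    def fit(Q,r): return least_squares(lambda x:np.hypot(Q[:,0]-x[0],Q[:,1]-x[1])-r,p[:2],loss='soft_l1',f_scale=.001).x.round(4)
    foot=q(.025,.14,.178);sh=q(.02,.182,.25)
    sh=sh
    print(n,'foot',len(foot),fit(foot,.017),foot[:,2].min(),'shaft lo',fit(q(.02,.182,.21),.008),'hi',fit(q(.02,.22,.255),.008))
    Q=P[(np.hypot(P[:,0]-.4855,P[:,1]-.1825)<.042)&(P[:,2]>.04)&(P[:,2]<.119)];Q=Q[np.hypot(Q[:,0]-.4855,Q[:,1]-.1825)>.0285]
    print(' tube',len(Q),least_squares(lambda x:np.hypot(Q[:,0]-x[0],Q[:,1]-x[1])-.031,[.4855,.1825],loss='soft_l1',f_scale=.001).x.round(4))
E
```

```text
t: 5.8
position: [0.485, 0.0834, 0.2701]
orientation: [[0.908, -0.003, 0.42], [-0.42, 0.0, 0.908], [-0.003, -1.0, -0.001]]
force: [0.8, 0.0, -2.1]
width: 0.34
t: 6.3
position: [0.4858, 0.1839, 0.27]
orientation: [[0.909, -0.003, 0.417], [-0.417, 0.0, 0.909], [-0.003, -1.0, -0.001]]
force: [1.3, 0.7, -3.2]
width: 0.338
t: 6.8
position: [0.4868, 0.1815, 0.2717]
orientation: [[0.907, 0.0, 0.42], [-0.42, -0.0, 0.907], [0.0, -1.0, 0.0]]
force: [0.0, -0.9, -2.0]
width: 0.341
6.8 [0.48680376 0.1815315  0.27171553] [ 0.04615305 -0.90197697 -1.99334775] 0.3406248869282938
scene foot 70 [0.4847 0.1823] 0.16584461658851857 shaft lo [0.4846 0.1819] hi [0.4846 0.1817]
 tube 742 [0.4844 0.1826]
side foot 223 [0.4868 0.1822] 0.16343501286847173 shaft lo [0.4869 0.183 ] hi [0.4867 0.1829]
 tube 1384 [0.4866 0.1825]
```

```bash
python3 -c "
import cv2,numpy as np
cv2.imwrite('pics/m4.png',np.hstack([cv2.resize(cv2.imread('pics/'+f+'4.png')[a:a+250,b:b+160],(384,600)) for f,a,b in (('scene',20,170),('side',50,220))]))"
```

```text
(no output)
```

View pics/m4.png

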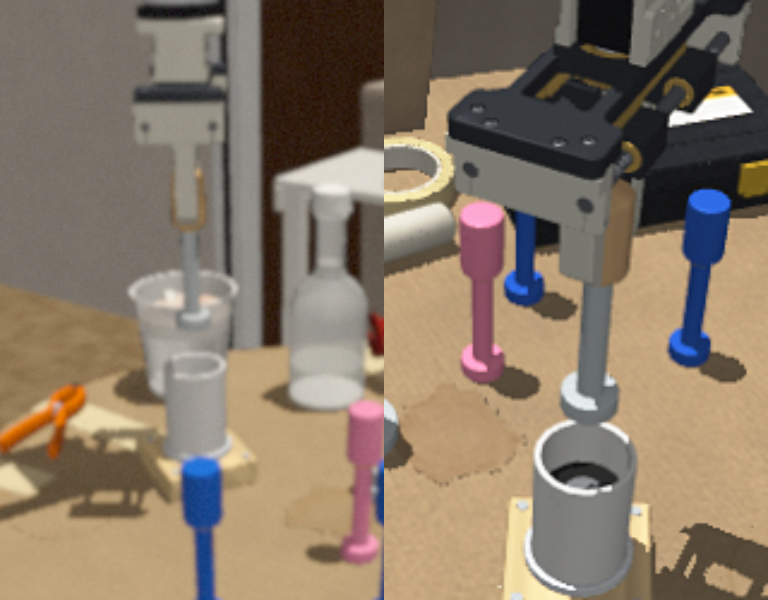

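Foot and tube axes agree to within 0.5 mm in both views (m4 left (195,320), right (590,395)), and the shaft is upright. Lowering into the tube.

```bash
python3 -m crank '0 0.01 0 0;0 0.015 0 0;0 0.015 0 0;0 0.015 0 0;0 0.01 0 0'
python3 -m crank '0 0.003 0 0;0 0.003 0 0;0 0.003 0 0;0 0.003 0 0;0 0.003 0 0'
python3 -m crank '0 0.003 0 0;0 0.003 0 0;0 0.003 0 0;0 0.003 0 0;0 0.003 0 0'
```

```text
t: 7.4
position: [0.4859, 0.1819, 0.2048]
orientation: [[0.908, -0.002, 0.419], [-0.419, -0.0, 0.908], [-0.002, -1.0, -0.001]]
force: [0.5, -0.0, -3.5]
width: 0.339
t: 7.9
position: [0.4874, 0.1821, 0.1928]
orientation: [[0.908, 0.002, 0.419], [-0.419, 0.0, 0.908], [0.002, -1.0, 0.001]]
force: [-0.9, -0.8, 3.9]
width: 0.341
t: 8.4
position: [0.4872, 0.1821, 0.1766]
orientation: [[0.908, 0.001, 0.419], [-0.419, 0.0, 0.908], [0.001, -1.0, 0.001]]
force: [1.0, 0.1, 4.4]
width: 0.341
```

```bash
python3 -m crank '0 0.003 0 0;0 0.003 0 0;0 0.003 0 0;0 0.003 0 0;0 0.001 0 0'
python3 -m crank '0 0.001 0 0;0 0.001 0 0;0 0.001 0 0;0 0.001 0 0;0 0 0 0'
```

```text
t: 8.9
position: [0.487, 0.1821, 0.1634]
orientation: [[0.908, 0.0, 0.42], [-0.42, 0.0, 0.908], [0.0, -1.0, 0.0]]
force: [1.9, -0.3, 4.8]
width: 0.342
t: 9.4
position: [0.4869, 0.1821, 0.1596]
orientation: [[0.908, 0.0, 0.419], [-0.419, 0.0, 0.908], [0.0, -1.0, 0.0]]
force: [3.0, 1.1, 3.8]
width: 0.339
```

```bash
python3 -m crank '0 0.001 0 0;0 0.001 0 0;0 0 0 0;0 0 0 0;0 0 0 0'
python3 -m crank '0 0.001 0 0;0 0 0 0;0 0 0 0;0 0 0 0;0 0 0 0'
```

```text
t: 9.9
position: [0.487, 0.1821, 0.1585]
orientation: [[0.908, 0.001, 0.419], [-0.419, 0.0, 0.908], [0.001, -1.0, 0.001]]
force: [1.0, -0.5, 10.5]
width: 0.344
t: 10.4
position: [0.4873, 0.1821, 0.1585]
orientation: [[0.908, 0.002, 0.419], [-0.419, 0.0, 0.908], [0.002, -1.0, 0.001]]
force: [-0.0, 0.4, 15.8]
width: 0.338
```

```bash
python3 -m crank '0 0.0015 0 0;0 0.0015 0 0;0 0 0 0;0 0 0 0;0 0 0 0'
python3 - <<'E'
from h import *
from rig import bot,read_camera
o=bot.get_obs();p=np.array(o['position']);print(o['t'],p,o['force'],o['width'])
for n in ('scene','side'):
    c=read_camera(n);cv2.imwrite(f'pics/{n}5.png',c['color'])
    P=cloud(c).reshape(-1,3)[c['depth'].ravel()>0]
    Q=P[(np.hypot(P[:,0]-p[0],P[:,1]-p[1])<.018)&(P[:,2]>.14)&(P[:,2]<.215)]
    print(n,len(Q),np.percentile(Q[:,2],[1,50,95,99]).round(4))
E
```

```text
t: 10.9
position: [0.4884, 0.182, 0.1581]
orientation: [[0.908, 0.006, 0.419], [-0.419, 0.0, 0.908], [0.005, -1.0, 0.002]]
force: [-2.9, -1.5, 29.2]
width: 0.339
10.9 [0.48839592 0.1820212  0.158055  ] [-2.85579876 -1.45096288 29.225952  ] 0.33911292009050076
scene 116 [0.1413 0.171  0.2021 0.2027]
side 243 [0.1424 0.1767 0.2004 0.2015]
```

```bash
python3 -c "
import cv2,numpy as np
cv2.imwrite('pics/m5.png',np.hstack([cv2.resize(cv2.imread('pics/'+f+'5.png')[a:a+250,b:b+160],(384,600)) for f,a,b in (('scene',20,170),('side',80,220))]))"
```

```text
(no output)
```

View pics/m5.png

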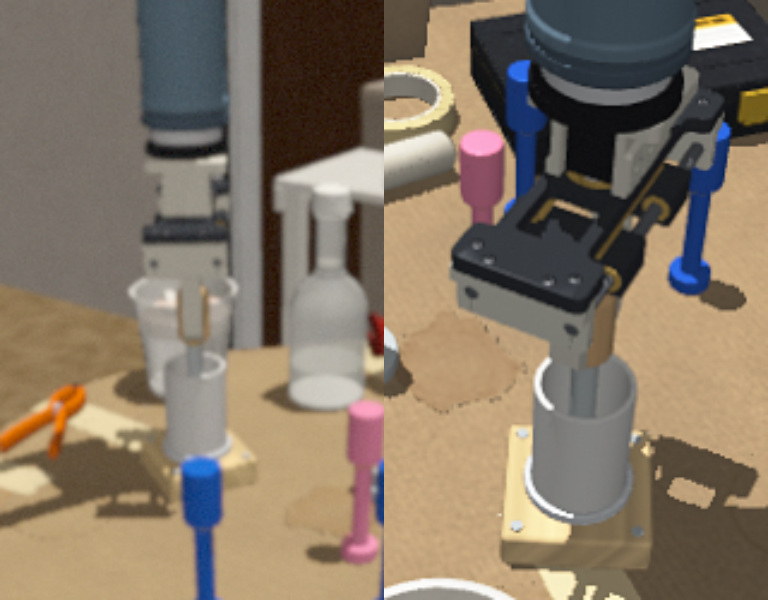

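It has bottomed out hard: 29 N with no further travel, and the handle top at about 0.202 m puts the piston at 0.052 m. I'll unload before opening.

```bash
python3 -m crank '0 -0.0015 0 0;0 -0.0015 0 0;0 -0.001 0 0;0 0 0 0;0 0 0 0'
```

```text
t: 11.5
position: [0.4874, 0.182, 0.1583]
orientation: [[0.908, 0.002, 0.419], [-0.419, -0.0, 0.908], [0.001, -1.0, 0.001]]
force: [2.0, 0.2, 7.9]
width: 0.341
```

```bash
python3 -m crank '0 -0.001 0 0;0 0 0 0;0 0 0 0;0 0 0 0;0 0 0 0'
python3 -m crank '0 0 0 0;0 0 0 0;0 0 0 0;0 0 0 0;0 0 0 0' 120
python3 -m crank '0 0 0 0;0 0 0 0;0 0 0 0;0 0 0 0;0 0 0 0' 0
python3 -m crank '0 0 0 0;0 0 0 0;0 0 0 0;0 0 0 0;0 0 0 0'
```

```text
t: 12.0
position: [0.4863, 0.1819, 0.1583]
orientation: [[0.908, -0.001, 0.419], [-0.419, -0.0, 0.908], [-0.001, -1.0, -0.001]]
force: [2.5, -1.1, 3.5]
width: 0.342
t: 12.5
position: [0.4865, 0.1821, 0.1584]
orientation: [[0.908, -0.001, 0.419], [-0.419, -0.0, 0.908], [-0.001, -1.0, -0.0]]
force: [-0.1, 0.3, -0.3]
width: 0.525
t: 13.0
position: [0.4867, 0.1821, 0.1587]
orientation: [[0.908, 0.0, 0.419], [-0.419, -0.0, 0.908], [0.0, -1.0, 0.0]]
force: [0.5, -0.5, 0.6]
width: 0.911
t: 13.5
position: [0.4867, 0.1821, 0.1587]
orientation: [[0.908, 0.0, 0.419], [-0.419, -0.0, 0.908], [0.0, -1.0, 0.0]]
force: [-0.0, 0.0, 0.3]
width: 0.998
```

Released. Now going straight up, then aside.

```bash
python3 -m crank '0 -0.01 0 0;0 -0.025 0 0;0 -0.03 0 0;0 -0.03 0 0;0 -0.03 0 0'
python3 -m crank '-0.02 0 0 0;-0.03 0 0 0;-0.04 0 0 0;-0.03 0 0 0;0 0 0 0'
python3 -m crank '0 0 0 0;0 0 0 0;0 0 0 0;0 0 0 0;0 0 0 0'
python3 - <<'E'
from h import *
from rig import bot,read_camera
o=bot.get_obs();print(o['t'],o['position'],o['force'],o['width'])
for n in ('scene','side'):
    c=read_camera(n);cv2.imwrite(f'pics/{n}6.png',c['color'])
    P=cloud(c).reshape(-1,3)[c['depth'].ravel()>0]
    Q=P[(np.hypot(P[:,0]-.4865,P[:,1]-.1825)<.03)&(P[:,2]>.155)&(P[:,2]<.215)]
    print(n,len(Q),'top',np.percentile(Q[:,2],[90,98]).round(4),'lo',np.median(Q[Q[:,2]<.175],0).round(4),'hi',np.median(Q[(Q[:,2]>.175)&(Q[:,2]<.195)],0).round(4))
    Q=P[(np.hypot(P[:,0]-.6517,P[:,1]-.0578)<.03)&(P[:,2]>.147)];print(' wide top',Q.mean(0).round(4))
E
```

```text
t: 14.0
position: [0.4866, 0.182, 0.2857]
orientation: [[0.908, 0.001, 0.419], [-0.419, 0.0, 0.908], [0.001, -1.0, 0.0]]
force: [0.3, 0.2, -0.1]
width: 1.003
t: 14.5
position: [0.3748, 0.2336, 0.2849]
orientation: [[0.909, 0.0, 0.417], [-0.417, 0.001, 0.909], [-0.0, -1.0, 0.001]]
force: [2.0, -0.1, -0.4]
width: 1.003
t: 15.0
position: [0.3782, 0.2321, 0.2834]
orientation: [[0.907, -0.001, 0.42], [-0.42, -0.0, 0.907], [-0.0, -1.0, -0.0]]
force: [0.4, -0.0, 0.2]
width: 1.0
15.0 [0.3782297  0.23206744 0.28342366] [ 0.37617719 -0.0315513   0.21056251] 0.9997389957997956
scene 305 top [0.2023 0.2032] lo [0.4768 0.1691 0.1654] hi [0.4776 0.1692 0.1855]
 wide top [0.6476 0.0539 0.15  ]
side 831 top [0.2014 0.2024] lo [0.4871 0.1967 0.1654] hi [0.4859 0.1968 0.185 ]
 wide top [0.652  0.0605 0.1493]
```

View pics/side6.png

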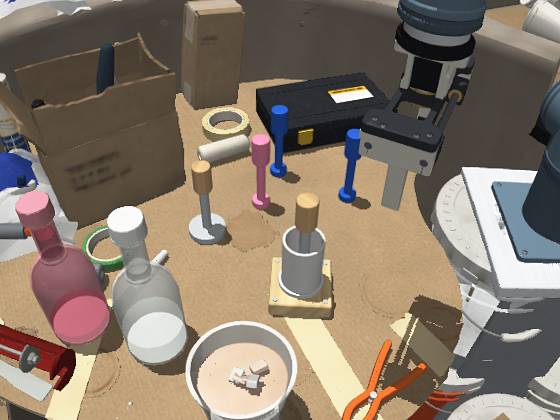

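View pics/scene6.png

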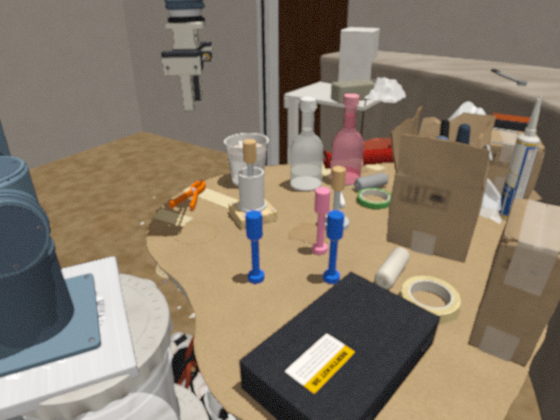

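The slim tamper stands upright in the tube (side (307,215), scene (250,155)) with its top at about 0.202 m. The wide tamper (side (205,205)) hasn't moved, and the gripper is well clear.

```bash
python3 -c "
from rig import workorder
print(workorder.sign_off())"
```

```text
the job is handed in; nothing more can be done
None
```

The piston is bottomed out, and the slim wooden-handled tamper is standing upright in the tube on top of it. I handed the job in at about 15 s of the 38 s allowed.

- **Piston:** it slid down with about 7 N, then stopped hard with the measured force at 29 N. The tamper's top then measured about 0.202 m, which puts the piston's top at the specified 52 mm.
- **Tamper:** after I released it and withdrew, both cameras showed it upright and clear of the gripper.
- **Wide tamper:** its measured position matched the first reading to within 0.3 mm. The blue and pink look-alikes were not touched.

No check failed. The two cameras disagreed by about 2 mm in x throughout, which is within the stated calibration. Within each view, the foot and tube centres agreed to within 0.5 mm.

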